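# Find the stop-pin hole of a bending jig by feel

## Robot

A 7-joint arm with a two-finger parallel gripper is mounted at the origin on the work surface. World frame = base frame: x ahead of the robot, y to its left, z up, the work surface at z = 0. Lengths are in m, angles in degrees, forces in N, time in s.
With the tool pointing down it reaches from about 0.425 to 0.875 m from the base axis. Payload 4.7 kg.
Tool frame: the origin (TCP) lies between the finger pads; the fingertips stand 8 mm ahead of it and the grasp point (between the pads) lies 11 mm behind it (env.tip_extent is the distance from the TCP to the fingertips, in m); z points along the fingers, y is the line along which they close (so a half turn about z gives the same grasp; the last joint's range is limited). The gripper opens to 87 mm and grips with 3 to 60 N. Pads are 19 mm wide; open, the fingers measure 117 mm over their backs; the gripper's body (75 mm by 190 mm) begins 51 mm behind the grasp point.
Start: joints at [78.1, 18.392, -4.016, 83.108, 1.295, 78.541, -3.26], TCP at [0.143, -0.634, 0.231] pointing down, gripper open.
Joint ranges: [-163.93, 163.93], [-17.29, 119.83], [-79.2, 71.16], [3.27, 140.29], [-89.18, 269.18], [5.43, 117.66], [-154.24, 154.24]. Speed limits (degrees/s): [147.25, 147.25, 180, 180, 180, 180, 180].

## Interface

Orientations are given as [roll, pitch, yaw] about the fixed x, y, z axes, in that order (R = Rz(yaw) Ry(pitch) Rx(roll)).
In Python, from cell import sensors, vision, workorder, env gives the robot as it stands.
- The arm moves only by the tool drive_tool, never from a script. Its argument "moves" is a list of rows, each an object of numbers: "x", "y", "z": the shift along the tool's x, y, z in mm; "rx", "ry", "rz": the turn, a rotation vector about the tool's x, y, z in rad; "fingers": the closure, from -1 (fully open) to 1 (shut). In form: [{"x": .., "y": .., "z": .., "rx": .., "ry": .., "rz": .., "fingers": ..}, ...]. A call has 1 to 20 rows; each row is the pose to reach, as a shift and turn from the pose commanded when the call began, along the tool's axes at that moment; what a row does not reach only later rows make up. A row lasts 1/8 s, in which the tool goes at most 62.5 mm and 10.7 degrees, less where a joint would pass 70% of its speed; a pose out of reach is approached as far as the arm can. A call with a gripper value outside its range is refused whole. The fingers move at their own pace and stop on an object; "force" is the grip in N (left out, the last holds). Time passes only in rows, so rows that repeat a pose let the fingers close. It gives the time, the measured TCP pose, the force, the opening and the grip force at its end, in the units of the state.
- sensors.get_obs(): the state, without advancing time (a new reading comes with each control period).
- vision.read_camera(name): name is "scene" or "top" or "wrist"; returns a dict with "image" (420x560x3 uint8, red, green, blue), "fx", "fy", "cx", "cy" (pixels), "R" (3x3) and "t" (3): a world point X has camera coordinates R X + t. Camera axes: x right, y down, z forward; pixel columns grow to the right and rows downward; lengths in m; the calibration is good to about 2 mm. A picture is of the moment at which its call begins. There is no depth.
- workorder.sign_off(): hands the job in; it is judged then, once.
The state is a dict: "time_s": time; "qpos": joint angles; "joint_velocities": joint speeds; "effort": joint torques, N m; "tool_pos": TCP position; "tool_rot": TCP orientation; "force": force on the tool from outside, world axes, zero at the start; "wrist_torque": the same for the moment, N m; "grip_width": finger opening in m; "grasp_force": force on a finger pad.
Only numpy, scipy, OpenCV 4.12 (cv2) and the standard library are available. Lean on these libraries where they do the work, as an engineer would, in place of code of your own. Each camera call takes 0.05 s, during which the arm holds its last target. There are 200 camera calls.

## Task

Take the square-headed stop pin out of the wooden rack and set its tip gently on the jig's steel plate, beside the fence and close to either end block. Without lifting it off the plate again, and never pushing hard, slide the tip along the fence until it drops into the blind hole, push it fully home and let go so that it stands there on its own. Leave the other pins and everything else on the bench where they are.

Things in the scene. Friction and masses are not known exactly. Their poses are not given: they have to be found in the camera images.
- pin_square: The stop pin to use: plain steel, about 105 g, round shank 12 mm in diameter, 34 mm long, tip edge chamfered 1 mm; square head 20 x 20 mm, 24 mm tall (58 mm in all). Origin: centre of the tip's end face; z up the pin, x and y square to the head's sides. Starts upright in one of the rack's three holes, which one varies, turned up to 0.25 rad from square with the rack.
- pin_head (a point): Centre of the square head of that pin, 46 mm above its tip: the place to grip.
- rack: Fixed wooden pin rack, 165 (x) x 45 (y) x 30 mm tall. Origin: centre of its underside. Three blind holes 14 mm wide, 20 mm deep along its x at -55, 0 and +55 mm, each holding a pin upright: the tips stand 10 mm above the rack's underside, the heads begin 14 mm above its top.
- jig: Bending jig fixed to the bench: aluminium frame 204 (x) x 85 mm (y) round a bare steel plate whose top is 24 mm above the bench. Origin: on the bench, halfway along the jig, straight below the hole line (y = 0, x along the fence); z up. The force between pin and jig must stay below 40 N. Pin fully home: tip 10 mm above the bench, head's underside 20 mm above the plate.
- plate (a point): Point on the plate's top, halfway along, on the hole line; axes as the jig's. The plate is bare for x -55 to +55 and y -55 to +7 mm. It has one unmarked blind hole 13.6 mm wide, 1 mm chamfer, 14 mm deep, centred on y = 0. Its place along x is not measured: anywhere from -22 to +22 mm, different each time as the plate is set lengthwise. The plate is locked and rigid.
- fence (a point): Point on the face of the straight fence along the plate's whole +y side, at plate height, halfway along: face at y = +7 mm, 7 mm above the plate. A shank sliding on the fence has its axis 1 mm off the hole line, so it catches the hole's rim and drops in, perhaps after easing 1 mm off the fence. The -y side is open.
- end_a (a point): Where the hole line meets the end block at x = -55 mm, at plate height. The two end blocks cover the plate's ends from 55 to 102 mm and rise 7 mm above the plate, with bolt heads 4 mm more at 86 mm.
- end_b (a point): Where the hole line meets the other end block, at x = +55 mm, at plate height.
- pin_round: Another steel pin in the rack, not to be used: same shank, round head 24 mm in diameter and 18 mm tall. Origin at its tip, z up.
- pin_bar: Another steel pin in the rack, not to be used: same shank, crossbar head 38 x 12 mm, in all 56 mm tall. Origin at its tip, z up.
- hex_block: Loose hexagonal steel block, 60 mm across flats, 40 mm tall. Origin: centre of its underside. Leave alone.
- screwdriver: Loose screwdriver with a red handle lying on the bench near the robot's base. Origin under its middle. Leave alone.
- jar: Small amber jar, 52 mm wide, 60 mm tall. Origin: centre of its underside. Leave alone.
- hammer: Hammer with a wooden handle, lying on the bench to the left. Leave alone.
- bottle: Clear closed bottle, 66 mm wide, 210 mm tall, standing at the far left. Origin: centre of its underside. Leave alone.
- saw: Coping saw with a dark steel frame lying flat at the far side. Origin on the blade line at the handle's end of the frame. Leave alone.

How it is judged (in metres and radians):
On the way, in this order (a step that is already met when the one before it is completed fails the run):
1. the square-headed pin is out of the rack (tip more than 10 mm above the rack's top) (z of pin_square in the frame of rack above 0.04 m), for 0.1 s.
2. its tip rests on the plate close to an end block (within 25 mm of it, and within 20 mm of the fence) (z of pin_square in the frame of jig between 0.0215 and 0.026 m and (x of pin_square in the frame of jig below -0.03 m or x of pin_square in the frame of jig above 0.03 m) and x of pin_square in the frame of jig between -0.055 and 0.055 m and y of pin_square in the frame of jig between -0.013 and 0.007 m and contact force between pin_square and jig above 0.3 N), for 0.1 s.
At the end, for the whole second after the job is handed in: The square-headed pin stands in the plate's blind hole, bottomed to within 2.5 mm, upright within 0.1 rad, at rest (z of pin_square in the frame of jig between 0.007 and 0.0125 m and x of pin_square in the frame of jig between -0.026 and 0.026 m and y of pin_square in the frame of jig between -0.003 and 0.003 m and angle between the z axis of pin_square and the z axis of jig, either way round below 0.1 rad and angle between pin_square's own z axis and vertical below 0.1 rad and linear speed of pin_square below 0.02 m/s); the robot touches nothing.
It fails at once if the pin is pushed against the jig with more than 40 N (contact force between pin_square and jig above 40 N).
It fails at once if the pin's tip is carried low over the middle of the plate (7 to 26 mm above it, more than 30 mm from both end blocks) instead of being slid (z of pin_square in the frame of jig between 0.031 and 0.05 m and x of pin_square in the frame of jig between -0.025 and 0.025 m and y of pin_square in the frame of jig between -0.013 and 0.007 m).
It fails at once if another pin in the rack is disturbed (moved more than 15 mm) (distance of any of pin_round, pin_bar from where it was at the start of the episode above 0.015 m).
It fails at once if something else on the bench is disturbed (moved more than 30 mm) (distance of any of hex_block, screwdriver, jar, hammer, bottle, saw from where it was at the start of the episode above 0.03 m).
It also fails if it takes over 64 s, if anything falls off the work surface, if the arm or the gripper's body presses on something with over 40 N, if the wrist force passes 120 N, or if a joint passes its speed limit or range.

## Working session

There is one attempt and no reset: what is moved stays moved. The work goes in short steps, Python scripts to look and compute and a tool call to move; the robot and the scene stay as the last step left them, time stands still between calls to the robot, and variables do not carry over. Pictures are saved under pics/ and viewed, at most 10 in all, crops included, and the job is handed in when it is done.

Besides the shell and the picture viewer there is one more tool, called as name(argument=value, ...), one argument or row to a line, values as JSON. drive_tool: Moves the arm, as the interface text tells. Its arguments: {"type":"object","properties":{"moves":{"type":"array"},"force":{"type":"number"}},"required":["moves"]}

```bash
mkdir -p pics; ls
cat > h.py <<'E'
import numpy as np, cv2, sys
from cell import sensors, vision, workorder, env
def shot(n,f):
    c=vision.read_camera(n); cv2.imwrite(f'pics/{f}.png',c['image'][:,:,::-1]); np.savez(f'pics/{f}.npz',**c); return c
def ray(c,uv,z):
    d=np.array([(uv[0]-c['cx'])/c['fx'],(uv[1]-c['cy'])/c['fy'],1.]); R=np.array(c['R']);t=np.array(c['t'])
    o=-R.T@t; w=R.T@d; return o+w*(z-o[2])/w[2]
def proj(c,X):
    p=np.array(c['R'])@np.array(X)+np.array(c['t']); return c['fx']*p[0]/p[2]+c['cx'],c['fy']*p[1]/p[2]+c['cy']
E
python3 - <<'E'
from h import *
for n in ('top','scene','wrist'):
    c=shot(n,n+'0'); print(n,c['fx'],-np.array(c['R']).T@c['t'])
print(sensors.get_obs(), env.tip_extent)
E
```

```text
pics
top 467.0635116447959 [5.07373175e-01 3.05287262e-04 1.27771356e+00]
scene 391.32303204664106 [1.17422547 0.30143604 0.70766174]
wrist 359.80838415850593 [ 0.21811189 -0.61720961  0.38484591]
{'time_s': 0.15, 'qpos': array([78.10042564, 18.42974044, -4.01389725, 83.15970053,  1.29538255,
       78.54093958, -3.26087117]), 'joint_velocities': array([-0.06561403, -0.17958494,  0.05528283, -0.22292041,  0.02361308,
        0.08581349,  0.01261014]), 'effort': array([ 5.05491346e-05, -4.91793716e+01, -4.04525176e-01, -3.12874532e+01,
       -6.39859680e-02,  4.05929808e-02,  1.24683552e-04]), 'tool_pos': array([ 0.14282602, -0.63369022,  0.22970009]), 'tool_rot': array([-1.79914852e+02,  6.00021090e-03,  1.27066455e+01]), 'force': array([ 0.62074988, -0.28468784,  0.40404768]), 'wrist_torque': array([ 0.01227584, -0.02782311, -0.01567244]), 'grasp_force': 0.0, 'grip_width': 0.08712955560559485} 0.008
```

View pics/top0.png

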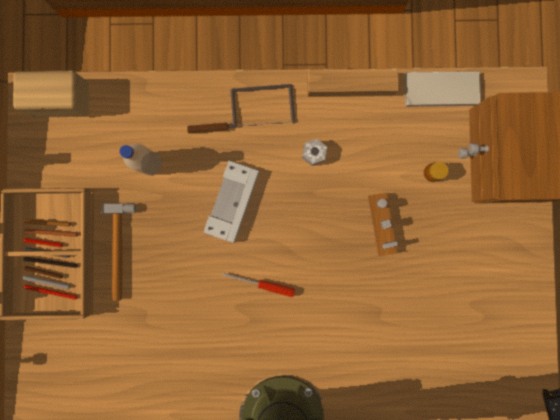

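View pics/scene0.png

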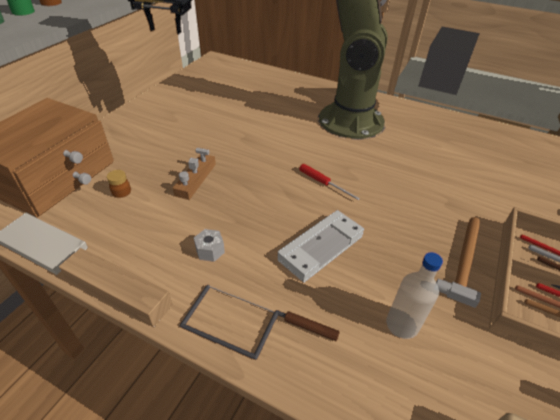

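The top view shows the rack around (384,224), with pins at (382,203), (386,225) and (389,246), and the jig around (231,201). The scene view shows the same layout. I'll enlarge both areas next.

Run:
```python
from h import *
t=cv2.imread('pics/top0.png')
a=cv2.resize(t[150:255,190:275],None,fx=4.6,fy=4.6,interpolation=cv2.INTER_CUBIC)
b=cv2.resize(t[182:266,355:415],None,fx=5.75,fy=5.75,interpolation=cv2.INTER_CUBIC)
b=cv2.resize(b,(int(60*5.75),483)); a=cv2.resize(a,(391,483))
cv2.imwrite('pics/crop1.png',np.hstack([a,b]))
c=np.load('pics/top0.npz')
# jig mask: bright greyish
hsv=cv2.cvtColor(t,cv2.COLOR_BGR2HSV)
m=((hsv[...,1]<60)&(hsv[...,2]>90)).astype(np.uint8); m[:,:200]=0;m[:,265:]=0;m[:158]=0;m[245:]=0
m=cv2.morphologyEx(m,cv2.MORPH_CLOSE,np.ones((5,5)))
cs=max(cv2.findContours(m,0,2)[0],key=cv2.contourArea); r=cv2.minAreaRect(cs); bx=cv2.boxPoints(r)
print('jig',r,bx,[ray(c,p,.031).round(4) for p in bx])
m=((hsv[...,0]<14)&(hsv[...,1]>100)).astype(np.uint8);m2=m*0;m2[188:260,360:410]=m[188:260,360:410]
m2=cv2.morphologyEx(m2,cv2.MORPH_CLOSE,np.ones((9,9)))
cs=max(cv2.findContours(m2,0,2)[0],key=cv2.contourArea); r=cv2.minAreaRect(cs); bx=cv2.boxPoints(r)
print('rack',r,[ray(c,p,.03).round(4) for p in bx])
```

```text
jig ((231.0087890625, 201.29344177246094), (31.404125213623047, 75.45502471923828), 19.536653518676758) [[203.59427 231.59796]
 [228.82718 160.48706]
 [258.4233  170.98892]
 [233.1904  242.09982]] [array([0.5007, 0.2031, 0.031 ]), array([0.6903, 0.1344, 0.031 ]), array([0.6611, 0.0553, 0.031 ]), array([0.4717, 0.1245, 0.031 ])]
rack ((391.32354736328125, 221.2941131591797), (13.883549690246582, 23.10309410095215), 49.398704528808594) [array([ 0.5163, -0.2626,  0.03  ]), array([ 0.5559, -0.3104,  0.03  ]), array([ 0.5274, -0.334 ,  0.03  ]), array([ 0.4878, -0.2862,  0.03  ])]
```

View pics/crop1.png

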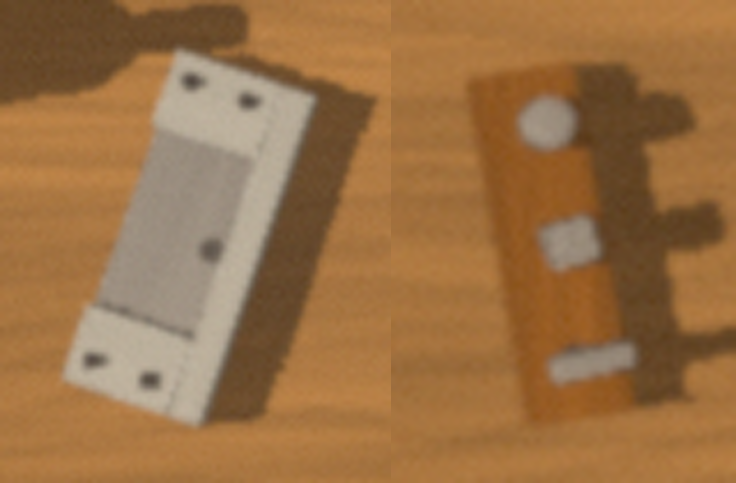

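The left crop shows the jig with its fence on the image's right side (world -y), and a dark hole at about (235.7,204.3) in the full top image. The right crop shows round, square and bar pins. The square one is in the middle hole at about (386,224).

Run:
```python
from h import *
c=np.load('pics/top0.npz'); t=cv2.imread('pics/top0.png')
s=6; roi=cv2.resize(t[182:266,355:415],None,fx=s,fy=s,interpolation=cv2.INTER_CUBIC)
hsv=cv2.cvtColor(roi,cv2.COLOR_BGR2HSV)
m=((hsv[...,1]<70)&(hsv[...,2]>100)).astype(np.uint8)
for k in cv2.findContours(m,0,2)[0]:
    if cv2.contourArea(k)<400: continue
    r=cv2.minAreaRect(k); bx=cv2.boxPoints(r); f=lambda p:ray(c,(355+(p[0]+.5)/s-.5,182+(p[1]+.5)/s-.5),.068)
    w=[f(p) for p in bx]; e=w[1]-w[0]
    print(f(r[0]).round(4),np.array(r[1])/s,'edge yaw',np.degrees(np.arctan2(e[1],e[0]))%90)
P=[(470,80),(575,65),(635,407),(528,422)]
print('rack',[ray(c,(355+(u-391)/5.75,182+v/5.75),.03).round(4) for u,v in P])
print('hole',ray(c,(235.7,204.3),.024))
o=sensors.get_obs();from scipy.spatial.transform import Rotation as R
T=R.from_euler('xyz',o['tool_rot'],degrees=True); print('tool->',T.inv().apply(np.array([.517,-.29,.23])-o['tool_pos'])*1000)
cw=np.load('pics/wrist0.npz'); print('cam in tool',T.inv().apply(-cw['R'].T@cw['t']-o['tool_pos'])*1000, T.inv().apply(cw['R'][2]))
```

```text
[ 0.4619 -0.2838  0.068 ] [ 4.11826007 14.10756811] edge yaw 9.04857070586499
[ 0.5151 -0.2749  0.068 ] [7.10118548 8.86002286] edge yaw 15.613040755216332
[ 0.5693 -0.266   0.068 ] [7.82623736 8.86973508] edge yaw 25.77140149111254
rack [array([ 0.5905, -0.2393,  0.03  ]), array([ 0.5969, -0.2884,  0.03  ]), array([ 0.4377, -0.3127,  0.03  ]), array([ 0.4315, -0.2629,  0.03  ])]
hole [0.5728003  0.11759818 0.024     ]
tool-> [ 4.40607943e+02 -2.52970080e+02  2.98945257e-02]
cam in tool [  77.05086466    0.25227234 -155.15442953] [-2.77825025e-01 -1.93625878e-04  9.60631677e-01]
```

drive_tool(
  moves=[
    {"x": 60, "y": -36},
    {"x": 110, "y": -67},
    {"x": 160, "y": -97},
    {"x": 210, "y": -127},
    {"x": 260, "y": -158},
    {"x": 310, "y": -188},
    {"x": 360, "y": -218},
    {"x": 400, "y": -243},
    {"x": 430, "y": -260},
    {"x": 442, "y": -268},
    {"x": 442, "y": -268},
    {"x": 442, "y": -268},
  ],
)

```text
invalid input at $.moves[0]: expected keys x, y, z, rx, ry, rz, fingers
```

Run:
```python
from h import *
o=sensors.get_obs(); print(o['tool_pos'],o['tool_rot'],o['force'])
c=shot('wrist','w1'); print(proj(c,[.515,-.275,.068]),-c['R'].T@c['t'])
```

```text
[ 0.14282602 -0.63369022  0.22970009] [-1.79914852e+02  6.00021090e-03  1.27066455e+01] [ 0.62074988 -0.28468784  0.40404768]
(np.float64(-201.15181776127497), np.float64(-566.0734833832926)) [ 0.21812231 -0.617245    0.3849908 ]
```

View pics/w1.png

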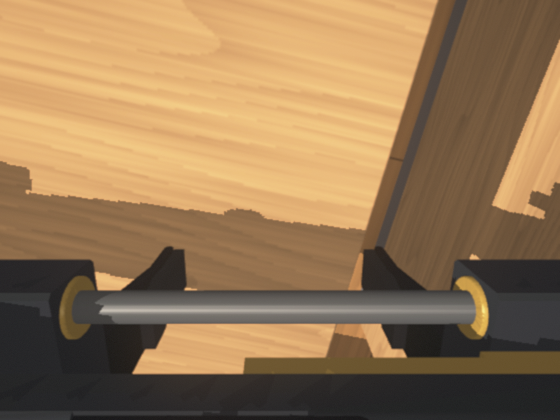

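The call was refused because every row needs all its keys. This picture was still the start view: only bench, with the fingers at rows 250–350. I'll stop about 50 mm short of the pin so it stays in view.

drive_tool(
  moves=[
    {"x": 60, "y": -36, "z": 0, "rx": 0, "ry": 0, "rz": 0, "fingers": -1},
    {"x": 110, "y": -67, "z": 0, "rx": 0, "ry": 0, "rz": 0, "fingers": -1},
    {"x": 160, "y": -97, "z": 0, "rx": 0, "ry": 0, "rz": 0, "fingers": -1},
    {"x": 210, "y": -130, "z": 0, "rx": 0, "ry": 0, "rz": 0, "fingers": -1},
    {"x": 260, "y": -170, "z": 0, "rx": 0, "ry": 0, "rz": 0, "fingers": -1},
    {"x": 310, "y": -210, "z": 0, "rx": 0, "ry": 0, "rz": 0, "fingers": -1},
    {"x": 350, "y": -240, "z": 0, "rx": 0, "ry": 0, "rz": 0, "fingers": -1},
    {"x": 380, "y": -260, "z": 0, "rx": 0, "ry": 0, "rz": 0, "fingers": -1},
    {"x": 390, "y": -268, "z": 0, "rx": 0, "ry": 0, "rz": 0, "fingers": -1},
    {"x": 390, "y": -268, "z": 0, "rx": 0, "ry": 0, "rz": 0, "fingers": -1},
    {"x": 390, "y": -268, "z": 0, "rx": 0, "ry": 0, "rz": 0, "fingers": -1},
    {"x": 390, "y": -268, "z": 0, "rx": 0, "ry": 0, "rz": 0, "fingers": -1},
  ],
)

```text
time_s: 1.7
tool_pos: [0.4633, -0.2885, 0.2304]
tool_rot: [180.0, 0.0, 12.5]
force: [0.9, -0.4, 0.9]
grip_width: 0.0868
grasp_force: 0.0
```

Run:
```python
from h import *
o=sensors.get_obs(); print(o['tool_pos'],o['tool_rot'],o['force'])
c=shot('wrist','w2'); print(proj(c,[.515,-.275,.068]),-c['R'].T@c['t'])
```

```text
[ 0.4633189  -0.28849371  0.23044427] [1.79985888e+02 3.42675094e-02 1.25384673e+01] [ 0.87489834 -0.40183903  0.9488612 ]
(np.float64(270.64684278804737), np.float64(133.7507708298361)) [ 0.5386497  -0.27202509  0.38569079]
```

View pics/w2.png

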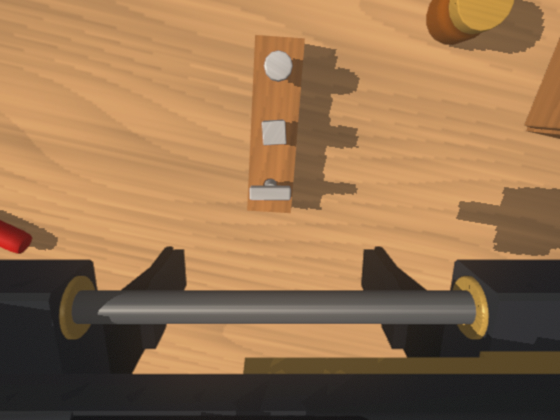

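The wrist view shows the square pin at about (273,132), between the round pin at (278,66) and the bar pin at (270,192). Now I'll measure its centre and yaw.

```bash
cat >> h.py <<'E'
def blob(c,x0,y0,x1,y1,z,smax=60,vmin=110,s=6):
    t=c['image'][y0:y1,x0:x1,::-1]; t=cv2.resize(np.ascontiguousarray(t),None,fx=s,fy=s,interpolation=cv2.INTER_CUBIC)
    h=cv2.cvtColor(t,cv2.COLOR_BGR2HSV); m=((h[...,1]<smax)&(h[...,2]>vmin)).astype(np.uint8)
    k=max(cv2.findContours(m,0,2)[0],key=cv2.contourArea); r=cv2.minAreaRect(k)
    f=lambda p:ray(c,(x0+(p[0]+.5)/s-.5,y0+(p[1]+.5)/s-.5),z)
    w=[f(p) for p in cv2.boxPoints(r)]; e=w[1]-w[0]
    return f(r[0]),np.array([np.linalg.norm(w[1]-w[0]),np.linalg.norm(w[2]-w[1])]),np.degrees(np.arctan2(e[1],e[0]))%90
E
python3 - <<'E'
from h import *
c=np.load('pics/w2.npz')
for v in (130,145,160,175): print(blob(c,258,115,292,150,.068,vmin=v))
print(blob(c,258,45,298,88,.062,vmin=145))
t=c['image'].astype(int); print(t[125:142:4,262:288:3].mean(-1).astype(int))
E
```

```text
(array([ 0.51696181, -0.27707112,  0.068     ]), array([0.01991161, 0.02027978]), np.float64(15.379128504135977))
(array([ 0.51685679, -0.27693478,  0.068     ]), array([0.01966196, 0.02003685]), np.float64(15.151640393847245))
(array([ 0.51660718, -0.27685603,  0.068     ]), array([0.01935139, 0.01959008]), np.float64(15.284926872018005))
(array([ 0.51654188, -0.27671142,  0.068     ]), array([0.01908433, 0.01894974]), np.float64(15.153454899607013))
(array([ 0.57116314, -0.26865693,  0.062     ]), array([0.02271927, 0.02234337]), np.float64(26.470173746802182))
[[177 180 184 178 175 176 178 174  76]
 [159 181 179 176 176 177 177 178  77]
 [148 181 176 176 176 178 176 178  82]
 [153 176 176 175 178 175 178 176  87]
 [143 174 174 177 176 177 176 176  96]]
```

drive_tool(
  moves=[
    {"x": 30, "y": 0.2, "z": 20, "rx": 0, "ry": 0, "rz": -0.047, "fingers": -1},
    {"x": 50, "y": 0.4, "z": 60, "rx": 0, "ry": 0, "rz": -0.047, "fingers": -1},
    {"x": 54.7, "y": 0.4, "z": 100, "rx": 0, "ry": 0, "rz": -0.047, "fingers": -1},
    {"x": 54.7, "y": 0.4, "z": 125, "rx": 0, "ry": 0, "rz": -0.047, "fingers": -1},
    {"x": 54.7, "y": 0.4, "z": 145, "rx": 0, "ry": 0, "rz": -0.047, "fingers": -1},
    {"x": 54.7, "y": 0.4, "z": 160, "rx": 0, "ry": 0, "rz": -0.047, "fingers": -1},
    {"x": 54.7, "y": 0.4, "z": 172, "rx": 0, "ry": 0, "rz": -0.047, "fingers": -1},
    {"x": 54.7, "y": 0.4, "z": 180, "rx": 0, "ry": 0, "rz": -0.047, "fingers": -1},
    {"x": 54.7, "y": 0.4, "z": 185, "rx": 0, "ry": 0, "rz": -0.047, "fingers": -1},
    {"x": 54.7, "y": 0.4, "z": 185, "rx": 0, "ry": 0, "rz": -0.047, "fingers": -1},
    {"x": 54.7, "y": 0.4, "z": 185, "rx": 0, "ry": 0, "rz": -0.047, "fingers": -1},
  ],
)

```text
time_s: 3.12
tool_pos: [0.5183, -0.2754, 0.046]
tool_rot: [180.0, -0.0, 15.4]
force: [-0.7, -1.2, -0.5]
grip_width: 0.087
grasp_force: 0.0
```

drive_tool(
  moves=[
    {"x": -1.9, "y": 1.1, "z": 0.5, "rx": 0, "ry": 0, "rz": 0, "fingers": -1},
    {"x": -1.9, "y": 1.1, "z": 0.5, "rx": 0, "ry": 0, "rz": 0, "fingers": 0},
    {"x": -1.9, "y": 1.1, "z": 0.5, "rx": 0, "ry": 0, "rz": 0, "fingers": 1},
    {"x": -1.9, "y": 1.1, "z": 0.5, "rx": 0, "ry": 0, "rz": 0, "fingers": 1},
    {"x": -1.9, "y": 1.1, "z": 0.5, "rx": 0, "ry": 0, "rz": 0, "fingers": 1},
    {"x": -1.9, "y": 1.1, "z": 0.5, "rx": 0, "ry": 0, "rz": 0, "fingers": 1},
    {"x": -1.9, "y": 1.1, "z": 0.5, "rx": 0, "ry": 0, "rz": 0, "fingers": 1},
    {"x": -1.9, "y": 1.1, "z": 0.5, "rx": 0, "ry": 0, "rz": 0, "fingers": 1},
  ],
  force=30,
)

```text
time_s: 4.12
tool_pos: [0.5164, -0.2768, 0.045]
tool_rot: [180.0, 0.0, 15.4]
force: [-0.3, 0.1, -0.5]
grip_width: 0.0248
grasp_force: 0.0
```

drive_tool(
  moves=[
    {"x": 0, "y": 0, "z": 0, "rx": 0, "ry": 0, "rz": 0, "fingers": 1},
    {"x": 0, "y": 0, "z": 0, "rx": 0, "ry": 0, "rz": 0, "fingers": 1},
    {"x": 0, "y": 0, "z": 0, "rx": 0, "ry": 0, "rz": 0, "fingers": 1},
  ],
)

```text
time_s: 4.5
tool_pos: [0.5164, -0.2768, 0.045]
tool_rot: [180.0, 0.0, 15.4]
force: [-0.1, 0.6, -1.5]
grip_width: 0.0194
grasp_force: 30.0
```

drive_tool(
  moves=[
    {"x": 0, "y": 0, "z": -10, "rx": 0, "ry": 0, "rz": 0, "fingers": 1},
    {"x": 0, "y": 0, "z": -25, "rx": 0, "ry": 0, "rz": 0, "fingers": 1},
    {"x": 0, "y": 0, "z": -50, "rx": 0, "ry": 0, "rz": 0, "fingers": 1},
    {"x": 0, "y": 0, "z": -85, "rx": 0, "ry": 0, "rz": 0, "fingers": 1},
    {"x": 0, "y": -10, "z": -125, "rx": 0, "ry": 0, "rz": 0, "fingers": 1},
    {"x": 10, "y": -35, "z": -160, "rx": 0, "ry": 0, "rz": -0.08, "fingers": 1},
    {"x": 25, "y": -65, "z": -180, "rx": 0, "ry": 0, "rz": -0.18, "fingers": 1},
    {"x": 45, "y": -105, "z": -185, "rx": 0, "ry": 0, "rz": -0.3, "fingers": 1},
    {"x": 65, "y": -150, "z": -185, "rx": 0, "ry": 0, "rz": -0.43, "fingers": 1},
    {"x": 85, "y": -195, "z": -185, "rx": 0, "ry": 0, "rz": -0.57, "fingers": 1},
    {"x": 105, "y": -245, "z": -185, "rx": 0, "ry": 0, "rz": -0.7, "fingers": 1},
    {"x": 120, "y": -285, "z": -185, "rx": 0, "ry": 0, "rz": -0.82, "fingers": 1},
    {"x": 132, "y": -313, "z": -185, "rx": 0, "ry": 0, "rz": -0.9, "fingers": 1},
    {"x": 138, "y": -329, "z": -185, "rx": 0, "ry": 0, "rz": -0.953, "fingers": 1},
    {"x": 138, "y": -329, "z": -185, "rx": 0, "ry": 0, "rz": -0.953, "fingers": 1},
    {"x": 138, "y": -329, "z": -185, "rx": 0, "ry": 0, "rz": -0.953, "fingers": 1},
    {"x": 138, "y": -329, "z": -185, "rx": 0, "ry": 0, "rz": -0.953, "fingers": 1},
  ],
)

```text
time_s: 6.62
tool_pos: [0.5621, 0.0751, 0.2299]
tool_rot: [180.0, 0.1, 69.8]
force: [0.5, -1.0, -2.0]
grip_width: 0.0197
grasp_force: 30.0
```

Run:
```python
from h import *
o=sensors.get_obs(); print(o['tool_pos'],o['tool_rot'],o['force'],o['wrist_torque'],o['grasp_force'],o['qpos'])
c=shot('wrist','w3'); print(proj(c,[.5767,.1176,.024]),proj(c,[.5728,.1176,.024]))
```

```text
[0.56214607 0.07512617 0.2299232 ] [1.79996933e+02 5.31696828e-02 6.98233021e+01] [ 0.52806928 -0.99003024 -2.03861171] [-0.02917077 -0.06533916 -0.00068936] 29.981834096834064 [ 27.48064249  12.26000831 -43.13735836  94.02219809   8.61135281
  77.13752759 -37.10941311]
(np.float64(271.3378966756386), np.float64(138.33471486532443)) (np.float64(267.64127815178136), np.float64(139.7177553186059))
```

View pics/w3.png

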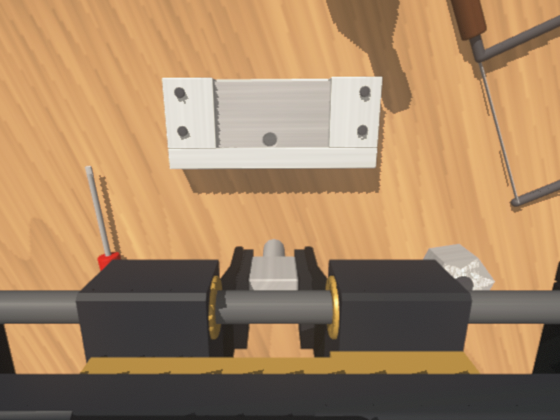

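The wrist view shows the held pin upright at about (273,265), with its shank up at row 245. On the jig, the hole is at (270,139), the fence's inner edge is near row 148, and the end blocks' inner edges are near columns 216 and 330. I'll measure these edges and the hole exactly.

Run:
```python
from h import *
from scipy.ndimage import gaussian_filter1d as gf
from scipy.spatial.transform import Rotation as R
c=np.load('pics/w3.npz'); g=c['image'].astype(float).mean(-1)
def pk(p): # subpixel step of |grad|
    d=np.abs(np.gradient(gf(p,1.0))); i=d[2:-2].argmax()+2; return i+(d[i-1]-d[i+1])/(2*(d[i-1]-2*d[i]+d[i+1]))
fi=[(u,142+pk(g[142:155,u])) for u in list(range(225,260,3))+list(range(283,325,3))]
L=[(208+pk(g[v,208:226]),v) for v in range(85,143,3)]
Rr=[(322+pk(g[v,322:338]),v) for v in range(85,143,3)]
def fit(P,z):
    X=np.array([ray(c,p,z)[:2] for p in P]); vx,vy,x,y=cv2.fitLine(X.astype(np.float32),cv2.DIST_HUBER,0,1e-4,1e-4).ravel(); return np.array([x,y]),np.array([vx,vy])
p,d=fit(fi,.031); d=d if d[0]<0 else -d      # jig x toward robot
ex=d; ey=np.array([d[1],-d[0]])*1; ey=-ey if ey[1]>0 else ey
print('fence yaw',np.degrees(np.arctan2(*ex[::-1])),'ex',ex,'ey',ey)
for n,P in(('L',L),('R',Rr)):
    for z in(.031,.024):
        q,_=fit(P,z); print(n,z,(q-p)@ex)
# hole centroid
roi=g[130:147,258:283]; m=(roi<np.median(roi)-25)
v,u=np.nonzero(m); cen=(258+u.mean(),130+v.mean()); print('hole px',cen,m.sum())
H=ray(c,cen,.024)[:2]; print('hole',H,'rel fence x,y',(H-p)@ex,(H-p)@ey)
xl=(fit(L,.031)[0]-p)@ex; xr=(fit(Rr,.031)[0]-p)@ex; O=p-.007*ey+ex*(xl+xr)/2
print('jig origin',O,'hole jig',(H-O)@ex,(H-O)@ey)
o=sensors.get_obs(); print('tip under tcp px (tip)',proj(c,o['tool_pos']+[0,0,-.035]),'headtop',proj(c,o['tool_pos']+[0,0,.023]))
np.savez('jig.npz',O=O,ex=ex,ey=ey)
```

```text
fence yaw 160.10242 ex [-0.9403025   0.34033984] ey [-0.34033984 -0.9403025 ]
L 0.031 0.0550409
L 0.024 0.056151938
R 0.031 -0.055934023
R 0.024 -0.05701649
hole px (np.float64(269.23030303030305), np.float64(138.84848484848484)) 165
hole [0.57457073 0.11785096] rel fence x,y 0.002413331823029836 -0.007094137074350992
jig origin [0.5772279 0.1167891] hole jig 0.0028599222959299134 -9.412734533017413e-05
tip under tcp px (tip) (np.float64(271.97624899035293), np.float64(245.30286076573196)) headtop (np.float64(271.720356227692), np.float64(298.09671913201714))
```

drive_tool(
  moves=[
    {"x": 22, "y": -20, "z": 0, "rx": 0, "ry": 0, "rz": 0, "fingers": 1},
    {"x": 38, "y": -35, "z": 15, "rx": 0, "ry": 0, "rz": 0, "fingers": 1},
    {"x": 44, "y": -40, "z": 45, "rx": 0, "ry": 0, "rz": 0, "fingers": 1},
    {"x": 44, "y": -40, "z": 80, "rx": 0, "ry": 0, "rz": 0, "fingers": 1},
    {"x": 44, "y": -40, "z": 110, "rx": 0, "ry": 0, "rz": 0, "fingers": 1},
    {"x": 44, "y": -40, "z": 130, "rx": 0, "ry": 0, "rz": 0, "fingers": 1},
    {"x": 44, "y": -40, "z": 145, "rx": 0, "ry": 0, "rz": 0, "fingers": 1},
    {"x": 44, "y": -40, "z": 155, "rx": 0, "ry": 0, "rz": 0, "fingers": 1},
    {"x": 44, "y": -40, "z": 160, "rx": 0, "ry": 0, "rz": 0, "fingers": 1},
    {"x": 44, "y": -40, "z": 160, "rx": 0, "ry": 0, "rz": 0, "fingers": 1},
    {"x": 44, "y": -40, "z": 160, "rx": 0, "ry": 0, "rz": 0, "fingers": 1},
    {"x": 44, "y": -40, "z": 160, "rx": 0, "ry": 0, "rz": 0, "fingers": 1},
  ],
)

```text
time_s: 8.18
tool_pos: [0.5399, 0.1321, 0.0706]
tool_rot: [179.9, -0.0, 70.0]
force: [0.1, 0.3, -1.7]
grip_width: 0.0198
grasp_force: 30.0
```

```bash
cat >> h.py <<'E'
def jigpos():
    J=np.load('jig.npz'); o=sensors.get_obs(); d=o['tool_pos'][:2]-J['O']
    f=o['force']; print('t',o['time_s'],'jig mm',(d@J['ex']*1e3).round(2),(d@J['ey']*1e3).round(2),'z',(o['tool_pos'][2]*1e3).round(2),'F x,y,z jig',(f[:2]@J['ex']).round(2),(f[:2]@J['ey']).round(2),f[2].round(2),'rot',o['tool_rot'].round(2),'M',o['wrist_torque'].round(3))
E
python3 -c "
from h import *
jigpos()"
```

```text
t 8.175 jig mm 40.35 -1.72 z 70.55 F x,y,z jig -0.03 -0.28 -1.67 rot [ 1.7994e+02 -2.0000e-02  7.0000e+01] M [-0.025 -0.124  0.004]
```

drive_tool(
  moves=[
    {"x": -1.5, "y": 0, "z": 4, "rx": 0, "ry": 0, "rz": 0, "fingers": 1},
    {"x": -1.5, "y": 0, "z": 7, "rx": 0, "ry": 0, "rz": 0, "fingers": 1},
    {"x": -1.5, "y": 0, "z": 9, "rx": 0, "ry": 0, "rz": 0, "fingers": 1},
    {"x": -1.5, "y": 0, "z": 10, "rx": 0, "ry": 0, "rz": 0, "fingers": 1},
    {"x": -1.5, "y": 0, "z": 10, "rx": 0, "ry": 0, "rz": 0, "fingers": 1},
    {"x": -1.5, "y": 0, "z": 10.5, "rx": 0, "ry": 0, "rz": 0, "fingers": 1},
    {"x": -1.5, "y": 0, "z": 10.5, "rx": 0, "ry": 0, "rz": 0, "fingers": 1},
  ],
)

```text
time_s: 9.05
tool_pos: [0.539, 0.1307, 0.0596]
tool_rot: [180.0, 0.0, 70.0]
force: [-0.3, 0.1, -2.0]
grip_width: 0.0195
grasp_force: 30.0
```

```bash
python3 -c "
from h import *
jigpos()"
```

```text
t 9.05 jig mm 40.67 -0.05 z 59.55 F x,y,z jig 0.37 0.0 -2.02 rot [180.     0.    70.01] M [-0.045 -0.044 -0.02 ]
```

Almost at the plate, so I'll go down in half-millimetre steps.

drive_tool(
  moves=[
    {"x": 0, "y": 0, "z": 0.5, "rx": 0, "ry": 0, "rz": 0, "fingers": 1},
    {"x": 0, "y": 0, "z": 0.5, "rx": 0, "ry": 0, "rz": 0, "fingers": 1},
    {"x": 0, "y": 0, "z": 1.0, "rx": 0, "ry": 0, "rz": 0, "fingers": 1},
    {"x": 0, "y": 0, "z": 1.0, "rx": 0, "ry": 0, "rz": 0, "fingers": 1},
  ],
)

```text
time_s: 9.55
tool_pos: [0.5391, 0.1307, 0.059]
tool_rot: [180.0, 0.0, 70.0]
force: [-1.9, -0.1, 3.2]
grip_width: 0.02
grasp_force: 30.0
```

drive_tool(
  moves=[
    {"x": -0.3, "y": 0.5, "z": 0.1, "rx": 0, "ry": 0, "rz": 0, "fingers": 1},
    {"x": -0.6, "y": 1.5, "z": 0.1, "rx": 0, "ry": 0, "rz": 0, "fingers": 1},
    {"x": -0.6, "y": 3, "z": 0.1, "rx": 0, "ry": 0, "rz": 0, "fingers": 1},
    {"x": -0.6, "y": 5, "z": 0.1, "rx": 0, "ry": 0, "rz": 0, "fingers": 1},
    {"x": -0.6, "y": 7, "z": 0.1, "rx": 0, "ry": 0, "rz": 0, "fingers": 1},
    {"x": -0.6, "y": 9, "z": 0.1, "rx": 0, "ry": 0, "rz": 0, "fingers": 1},
    {"x": -0.6, "y": 10, "z": 0.1, "rx": 0, "ry": 0, "rz": 0, "fingers": 1},
  ],
)

```text
time_s: 10.42
tool_pos: [0.5458, 0.1289, 0.0589]
tool_rot: [-179.7, 0.0, 70.1]
force: [-7.1, 1.6, 10.6]
grip_width: 0.0198
grasp_force: 30.0
```

```bash
python3 -c "
from h import *
jigpos()"
```

```text
t 10.425 jig mm 33.63 -0.69 z 58.9 F x,y,z jig 7.27 0.9 10.57 rot [-1.7973e+02  1.0000e-02  7.0090e+01] M [ 0.539  1.873 -0.005]
```

drive_tool(
  moves=[
    {"x": -0.3, "y": 1.0, "z": -0.4, "rx": 0, "ry": 0, "rz": 0, "fingers": 1},
    {"x": -0.5, "y": 2.5, "z": -0.5, "rx": 0, "ry": 0, "rz": 0, "fingers": 1},
    {"x": -0.5, "y": 4, "z": -0.5, "rx": 0, "ry": 0, "rz": 0, "fingers": 1},
    {"x": -0.5, "y": 6, "z": -0.5, "rx": 0, "ry": 0, "rz": 0, "fingers": 1},
    {"x": -0.5, "y": 8, "z": -0.5, "rx": 0, "ry": 0, "rz": 0, "fingers": 1},
  ],
)

```text
time_s: 11.05
tool_pos: [0.555, 0.1238, 0.059]
tool_rot: [-179.9, 0.0, 70.0]
force: [-5.2, 2.5, 6.4]
grip_width: 0.0195
grasp_force: 30.0
```

```bash
python3 -c "
from h import *
jigpos()"
```

```text
t 11.05 jig mm 23.28 1.01 z 58.96 F x,y,z jig 5.74 -0.55 6.38 rot [-1.7992e+02  2.0000e-02  7.0010e+01] M [0.474 1.138 0.03 ]
```

drive_tool(
  moves=[
    {"x": 0.1, "y": 1.5, "z": 0, "rx": 0, "ry": 0, "rz": 0, "fingers": 1},
    {"x": 0.2, "y": 3.5, "z": 0, "rx": 0, "ry": 0, "rz": 0, "fingers": 1},
    {"x": 0.2, "y": 5.5, "z": 0, "rx": 0, "ry": 0, "rz": 0, "fingers": 1},
    {"x": 0.2, "y": 7.5, "z": 0, "rx": 0, "ry": 0, "rz": 0, "fingers": 1},
    {"x": 0.2, "y": 9.5, "z": 0, "rx": 0, "ry": 0, "rz": 0, "fingers": 1},
    {"x": 0.2, "y": 11, "z": 0, "rx": 0, "ry": 0, "rz": 0, "fingers": 1},
    {"x": 0.2, "y": 12, "z": 0, "rx": 0, "ry": 0, "rz": 0, "fingers": 1},
  ],
)

```text
time_s: 11.92
tool_pos: [0.5662, 0.1198, 0.0589]
tool_rot: [-179.9, 0.0, 70.0]
force: [-5.1, 2.6, 6.4]
grip_width: 0.0195
grasp_force: 30.0
```

```bash
python3 -c "
from h import *
jigpos()"
```

```text
t 11.925 jig mm 11.37 0.94 z 58.95 F x,y,z jig 5.67 -0.73 6.39 rot [-1.7991e+02  3.0000e-02  7.0010e+01] M [ 0.494  1.264 -0.022]
```

drive_tool(
  moves=[
    {"x": 0, "y": 1, "z": 0, "rx": 0, "ry": 0, "rz": 0, "fingers": 1},
    {"x": 0, "y": 2, "z": 0, "rx": 0, "ry": 0, "rz": 0, "fingers": 1},
    {"x": 0, "y": 3, "z": 0, "rx": 0, "ry": 0, "rz": 0, "fingers": 1},
    {"x": 0, "y": 4, "z": 0, "rx": 0, "ry": 0, "rz": 0, "fingers": 1},
    {"x": 0, "y": 5, "z": 0, "rx": 0, "ry": 0, "rz": 0, "fingers": 1},
  ],
)

```text
time_s: 12.55
tool_pos: [0.5713, 0.1178, 0.0588]
tool_rot: [-180.0, 0.0, 70.0]
force: [-3.7, 1.7, 3.7]
grip_width: 0.0198
grasp_force: 30.0
```

```bash
python3 -c "
from h import *
jigpos()"
```

```text
t 12.55 jig mm 5.94 1.08 z 58.78 F x,y,z jig 4.1 -0.32 3.68 rot [-1.7996e+02  3.0000e-02  7.0000e+01] M [ 0.349  0.749 -0.008]
```

drive_tool(
  moves=[
    {"x": 0.3, "y": 0.5, "z": 0.2, "rx": 0, "ry": 0, "rz": 0, "fingers": 1},
    {"x": 0.6, "y": 1, "z": 0.4, "rx": 0, "ry": 0, "rz": 0, "fingers": 1},
    {"x": 0.6, "y": 1.5, "z": 0.5, "rx": 0, "ry": 0, "rz": 0, "fingers": 1},
  ],
)

```text
time_s: 12.92
tool_pos: [0.5736, 0.117, 0.058]
tool_rot: [180.0, 0.0, 70.0]
force: [0.6, -0.1, -1.2]
grip_width: 0.0197
grasp_force: 30.0
```

```bash
python3 -c "
from h import *
jigpos()"
```

```text
t 12.925 jig mm 3.47 1.01 z 57.97 F x,y,z jig -0.64 -0.08 -1.2 rot [1.7996e+02 2.0000e-02 6.9960e+01] M [ 0.024 -0.022 -0.015]
```

It's in: z has dropped and the contact force is gone. I'll lower it, checking the force on the way.

drive_tool(
  moves=[
    {"x": 0.3, "y": 0.2, "z": 0.5, "rx": 0, "ry": 0, "rz": 0, "fingers": 1},
    {"x": 0.5, "y": 0.3, "z": 1, "rx": 0, "ry": 0, "rz": 0, "fingers": 1},
    {"x": 0.5, "y": 0.3, "z": 1.5, "rx": 0, "ry": 0, "rz": 0, "fingers": 1},
    {"x": 0.5, "y": 0.3, "z": 2, "rx": 0, "ry": 0, "rz": 0, "fingers": 1},
  ],
)

```text
time_s: 13.42
tool_pos: [0.5736, 0.1183, 0.0564]
tool_rot: [180.0, 0.0, 70.0]
force: [-0.0, 0.0, -1.5]
grip_width: 0.0196
grasp_force: 30.0
```

```bash
python3 -c "
from h import *
jigpos()"
```

```text
t 13.425 jig mm 3.89 -0.17 z 56.37 F x,y,z jig 0.02 -0.03 -1.49 rot [179.99   0.    70.01] M [-0.057 -0.089 -0.005]
```

drive_tool(
  moves=[
    {"x": 0, "y": 0.3, "z": 1, "rx": 0, "ry": 0, "rz": 0, "fingers": 1},
    {"x": 0, "y": 0.3, "z": 2, "rx": 0, "ry": 0, "rz": 0, "fingers": 1},
    {"x": 0, "y": 0.3, "z": 3, "rx": 0, "ry": 0, "rz": 0, "fingers": 1},
    {"x": 0, "y": 0.3, "z": 4, "rx": 0, "ry": 0, "rz": 0, "fingers": 1},
  ],
)

```text
time_s: 13.92
tool_pos: [0.5739, 0.1182, 0.0523]
tool_rot: [180.0, 0.0, 70.0]
force: [0.2, 0.5, -1.5]
grip_width: 0.0195
grasp_force: 30.0
```

```bash
python3 -c "
from h import *
jigpos()"
```

```text
t 13.925 jig mm 3.61 -0.14 z 52.34 F x,y,z jig 0.0 -0.54 -1.51 rot [1.800e+02 1.000e-02 7.001e+01] M [-0.016 -0.139  0.002]
```

drive_tool(
  moves=[
    {"x": 0, "y": 0, "z": 1, "rx": 0, "ry": 0, "rz": 0, "fingers": 1},
    {"x": 0, "y": 0, "z": 2, "rx": 0, "ry": 0, "rz": 0, "fingers": 1},
    {"x": 0, "y": 0, "z": 3, "rx": 0, "ry": 0, "rz": 0, "fingers": 1},
    {"x": 0, "y": 0, "z": 4, "rx": 0, "ry": 0, "rz": 0, "fingers": 1},
    {"x": 0, "y": 0, "z": 5, "rx": 0, "ry": 0, "rz": 0, "fingers": 1},
    {"x": 0, "y": 0, "z": 5.5, "rx": 0, "ry": 0, "rz": 0, "fingers": 1},
    {"x": 0, "y": 0, "z": 5.5, "rx": 0, "ry": 0, "rz": 0, "fingers": 1},
  ],
)

```text
time_s: 14.8
tool_pos: [0.5739, 0.1181, 0.0469]
tool_rot: [-180.0, 0.0, 70.0]
force: [0.7, 1.0, -2.0]
grip_width: 0.0199
grasp_force: 30.0
```

```bash
python3 -c "
from h import *
jigpos()"
```

```text
t 14.8 jig mm 3.61 -0.12 z 46.86 F x,y,z jig -0.34 -1.21 -2.0 rot [-1.8e+02  1.0e-02  7.0e+01] M [ 0.013 -0.135  0.025]
```

Now the last 2 mm, slowly, until it bottoms.

drive_tool(
  moves=[
    {"x": 0, "y": 0, "z": 0.5, "rx": 0, "ry": 0, "rz": 0, "fingers": 1},
    {"x": 0, "y": 0, "z": 1, "rx": 0, "ry": 0, "rz": 0, "fingers": 1},
    {"x": 0, "y": 0, "z": 1.5, "rx": 0, "ry": 0, "rz": 0, "fingers": 1},
    {"x": 0, "y": 0, "z": 2, "rx": 0, "ry": 0, "rz": 0, "fingers": 1},
    {"x": 0, "y": 0, "z": 2.4, "rx": 0, "ry": 0, "rz": 0, "fingers": 1},
    {"x": 0, "y": 0, "z": 2.4, "rx": 0, "ry": 0, "rz": 0, "fingers": 1},
  ],
)

```text
time_s: 15.55
tool_pos: [0.574, 0.1182, 0.045]
tool_rot: [180.0, 0.0, 70.0]
force: [-1.4, -0.8, 4.9]
grip_width: 0.02
grasp_force: 30.0
```

It's bottomed at exactly the expected height, with about 7 N. I'll ease off, open and withdraw.

drive_tool(
  moves=[
    {"x": 0, "y": 0, "z": -0.5, "rx": 0, "ry": 0, "rz": 0, "fingers": 1},
    {"x": 0, "y": 0, "z": -0.5, "rx": 0, "ry": 0, "rz": 0, "fingers": 0.4},
    {"x": 0, "y": 0, "z": -0.5, "rx": 0, "ry": 0, "rz": 0, "fingers": 0},
    {"x": 0, "y": 0, "z": -0.5, "rx": 0, "ry": 0, "rz": 0, "fingers": -0.5},
    {"x": 0, "y": 0, "z": -0.5, "rx": 0, "ry": 0, "rz": 0, "fingers": -0.5},
    {"x": 0, "y": 0, "z": -0.5, "rx": 0, "ry": 0, "rz": 0, "fingers": -0.5},
    {"x": 0, "y": 0, "z": -0.5, "rx": 0, "ry": 0, "rz": 0, "fingers": -0.5},
    {"x": 0, "y": 0, "z": -0.5, "rx": 0, "ry": 0, "rz": 0, "fingers": -0.5},
  ],
)

```text
time_s: 16.55
tool_pos: [0.5739, 0.1182, 0.045]
tool_rot: [180.0, 0.0, 70.0]
force: [0.2, 0.2, -0.9]
grip_width: 0.0646
grasp_force: 0.0
```

drive_tool(
  moves=[
    {"x": 0, "y": 0, "z": -5, "rx": 0, "ry": 0, "rz": 0, "fingers": -0.5},
    {"x": 0, "y": 0, "z": -20, "rx": 0, "ry": 0, "rz": 0, "fingers": -0.5},
    {"x": 0, "y": 0, "z": -45, "rx": 0, "ry": 0, "rz": 0, "fingers": -0.5},
    {"x": -10, "y": 0, "z": -85, "rx": 0, "ry": 0, "rz": 0, "fingers": -0.5},
    {"x": -30, "y": 0, "z": -125, "rx": 0, "ry": 0, "rz": 0, "fingers": -0.5},
    {"x": -55, "y": 0, "z": -160, "rx": 0, "ry": 0, "rz": 0, "fingers": -0.5},
    {"x": -60, "y": 0, "z": -180, "rx": 0, "ry": 0, "rz": 0, "fingers": -0.5},
    {"x": -60, "y": 0, "z": -185, "rx": 0, "ry": 0, "rz": 0, "fingers": -0.5},
    {"x": -60, "y": 0, "z": -185, "rx": 0, "ry": 0, "rz": 0, "fingers": -0.5},
    {"x": -60, "y": 0, "z": -185, "rx": 0, "ry": 0, "rz": 0, "fingers": -0.5},
  ],
)

```text
time_s: 17.8
tool_pos: [0.5527, 0.0626, 0.2286]
tool_rot: [-179.9, 0.0, 70.1]
force: [0.5, 0.6, -0.2]
grip_width: 0.0653
grasp_force: 0.0
```

Run:
```python
from h import *
c=shot('wrist','w4'); J=np.load('jig.npz'); H=J['O']+.003*J['ex']
print(proj(c,[*H,.068]),proj(c,[*H,.044])); jigpos()
```

```text
(np.float64(274.65332438094106), np.float64(126.12654503994717)) (np.float64(274.5819633202242), np.float64(124.64968616011744))
t 17.85 jig mm 4.54 59.4 z 228.63 F x,y,z jig -0.81 0.29 -0.63 rot [-1.7986e+02  2.0000e-02  7.0080e+01] M [-0.017 -0.05  -0.029]
```

View pics/w4.png

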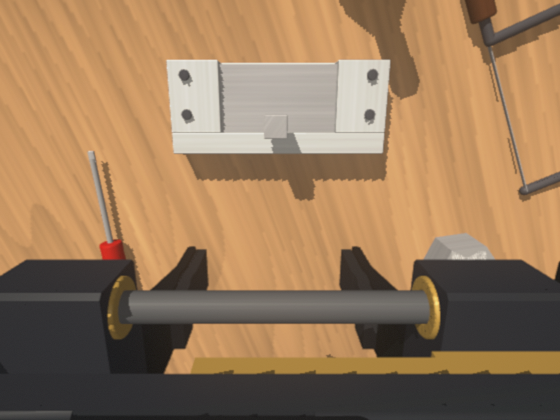

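The pin stands upright in the hole. Its head is at about (276,126), where (274.7,126.1) was predicted for fully home, and the gripper is clear of everything.

```bash
python3 -c "
from cell import workorder
print(workorder.sign_off())"
```

```text
the job is handed in; nothing more can be done
None
```

The square-headed pin was set down gently by end block b, slid along the fence into the blind hole, pushed home and released; it stands upright there, nothing else was touched, and the job is handed in (no verdict was shown).

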